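# Find the blind hole on the plug gauge, present it hole-up

## Task

The black block has a deep blind hole in only one of its two ends; the other end has just a shallow recess that looks the same. Pick it up, find the hole by feel by trying its ends on the level pin of the blue gauge, and push the holed end onto the pin until it bottoms; then take it off and hold the block in the air, at least 10 cm clear of the worktop, with the hole pointing straight up. The program finishes while the gripper is still holding it there; leave the beaker, the timer and the thermometer where they are.

Things in the scene. Friction and masses are not known exactly. Their poses are not given: they have to be found in the camera images.
- block_mid (a point): Centre of the black plastic block, a square bar 36 x 36 mm, 80 mm long, about 0.15 kg; it starts lying on a long side, centre 18 mm above the worktop. x axis along its length; y and z square to its long sides (z up at the start). Which end (+x or -x) has the hole is not told here: find it by feel. It may be put down on the worktop and taken again.
- pin_tip (a point): Tip centre of the gauge's level steel pin: 11 mm thick, tapered tip, 65 mm above the worktop, 47 mm out of its post (collar 21 mm wide on the first 4 mm). x axis along the pin from tip to post, the way a part is pushed on; z up. With the block home in its hole the tip is 14 mm from the block's centre; with the recessed end pushed on, the centre stops 37 mm from the tip.
- block: The same block and axes; origin at the middle of the long side that lies down at the start. One end has a round blind hole 18 mm wide, 26 mm deep, on the block's long axis; the other end only a recess of the same width, 3 mm deep. Both mouths have the same thin aluminium ring.
- gauge: Grey and blue stand of the pin, fixed to the worktop; origin on the worktop under the pin, 19 mm past its tip; axes as for pin_tip. Base 75 x 75 x 12 mm, beginning 9.5 mm past the tip along x; blue post 24 x 44 mm, front face 47 mm past the tip, top 85 mm above the worktop.
- beaker_100: Glass beaker, 54 mm wide, 69 mm high, origin under its centre. Leave alone.
- timer: Small white kitchen timer lying on its back, 62 x 68 x 18 mm, origin under its centre. Leave alone.
- thermometer: Yellow probe thermometer lying on the worktop, 198 mm long (along its y axis), 21 mm wide, 17 mm high, origin under its centre. Leave alone.
There are look-alikes about, which are no part of the job. What is shaped like the block but orange is not meant. Leave any orange look-alike of the gauge alone.

How it is judged:
On the way:
1. the block's hole is pushed home on the gauge's pin (bottomed to within 5 mm, axes within 0.2 rad) (distance between block_mid and pin_tip below 0.019 m and angle between the x axis of block_mid and the x axis of pin_tip, either way round below 0.2 rad), for 0.2 s.
At the end, for the whole second after the job is handed in: The fingers hold the block still, off the gauge (centre over 60 mm from the pin's tip, no contact), its centre at least 12 cm above the worktop, with its hole pointing straight up to within 15 degrees (0.26 rad) (angle between block_mid's own x axis and vertical below 0.26 rad and height (world z) of block_mid above 0.12 m and distance between block_mid and pin_tip above 0.06 m and contact force between block and the fingers above 1 N and contact force between block and gauge below 0.1 N and linear speed of block below 0.03 m/s and angular speed of block below 0.2 rad/s); the arm keeps its last pose, push and grip.
It fails at once if the beaker, the timer or the thermometer is moved by more than 25 mm (distance of any of beaker_100, timer, thermometer from where it was at the start of the episode above 0.025 m).
It also fails if it takes over 69 s, if anything falls off the work surface, if the arm or the gripper's body presses on something with over 40 N, if the wrist force passes 120 N, or if a joint passes its speed limit or range.

## Robot

A 7-joint arm with a two-finger parallel gripper is mounted at the origin on a cart in front of the work surface, level with it; the furniture and walls round the work are solid. World frame = base frame: x ahead of the robot, y to its left, z up, the work surface at z = 0. Lengths are in m, angles in rad, forces in N, time in s.
With the tool pointing down it reaches from about 0.4 to 0.85 m from the base axis. Payload 10.4 kg.
Tool frame: the origin (TCP) lies midway between the tips of the shut fingers; the grasp point (between the pads) lies 19 mm behind it (manip.hold_point_z is the distance from the TCP to the grasp point, in m); z points along the fingers, y is the line along which they close (so a half turn about z gives the same grasp; the last joint's range is limited). The gripper opens to 85 mm and grips with 20 to 120 N. Pads are 22 mm wide; open, the fingers measure 114 mm over their backs; the gripper's body (76 mm by 85 mm) begins 54 mm behind the grasp point. The pads swing forward as they close: fully open they stand 13 mm farther back than shut.
Start: joints at [-1.24, 0.332, -0.065, 1.46, 0.022, 1.35, -0.088], TCP at [0.217, 0.586, 0.231] pointing down, gripper open.
Joint ranges: [-2.6, 2.6], [-0.5, 2.12], [-1.47, 1.34], [0.16, 2.42], [-1.27, 4.41], [0.06, 2.06], [-2.6, 2.6]. Speed limits (rad/s): [2.22, 2.22, 2.79, 2.79, 3.14, 3.14, 3.14].

## Interface

Orientations are given as a unit quaternion [x, y, z, w].
In Python, from workcell import manip, eyes, job gives the robot as it stands.
- The arm moves only by the shell command python3 -m crank 'ROWS' [FORCE]. ROWS is JSON, a list that holds one entry, the list of rows, each a list of 7 numbers: the finger opening in cm, from 0 to 8.54, then the shift along the world's x, y, z in cm, then the turn, a rotation vector about the world's x, y, z in degrees. In form: [[[hand, x, y, z, ax, ay, az], ...]]. A call has 1 to 20 rows; each row shifts and turns the commanded pose from where the row before left it; what a row does not reach is not made up. A row lasts 1/8 s, in which the tool goes at most 62.5 mm and 10.7 degrees, less where a joint would pass 70% of its speed; a pose out of reach is approached as far as the arm can. A call with a gripper value outside its range is refused whole. The fingers move at their own pace and stop on an object; FORCE is the grip in N (left out, the last holds). Time passes only in rows, so rows that do not move let the fingers close. It gives the time, the measured TCP pose, the force, the opening and the grip force at its end, in the units of the state.
- manip.get_obs(): the state, without advancing time (a new reading comes with each control period).
- eyes.camera(name): name is "side" or "top"; returns (picture, depth): 400x640x3 uint8, red, green, blue; 400x640 float32, m along the optical axis (not along the pixel's ray), 0 where there is no reading.
- eyes.camera_params(name): a dict with "fx", "fy", "cx", "cy" (pixels), "dist" ([k1, k2, p1, p2, k3] as OpenCV has them; the pictures are not rectified), "world_from_camera" (4x4, takes a point from camera to world coordinates). Camera axes: x right, y down, z forward; pixel columns grow to the right and rows downward; lengths in m; the calibration is good to about 2 mm. A picture is of the moment at which its call begins. camera_params takes no time and is no camera call.
- job.hand_in(): hands the job in; it is judged then, once.
The state is a dict: "clock": time; "joint_pos": joint angles; "joint_velocities": joint speeds; "tau": joint torques, N m; "position": TCP position; "ee_rot": TCP orientation; "ft_force": force on the tool from outside, world axes, zero at the start; "torque": the same for the moment, N m; "grip_width": opening from 0.0 (shut) to 1.0 (fully open); "grasp_force": force on a finger pad.
Only numpy, scipy, OpenCV 4.12 (cv2) and the standard library are available. Lean on these libraries where they do the work, as an engineer would, in place of code of your own. Each camera call takes 0.05 s, during which the arm holds its last target. There are 200 camera calls.

## Working session

There is one attempt and no reset: what is moved stays moved. The work goes in short steps, Python scripts to look and compute and a shell command to move; the robot and the scene stay as the last step left them, time stands still between calls to the robot, and variables do not carry over. Pictures are saved under pics/ and viewed, at most 10 in all, crops included, and the job is handed in when it is done.

```bash
mkdir -p pics; ls; python3 - <<'E'
from workcell import manip, eyes, job
import cv2, numpy as np
o=manip.get_obs(); print({k:np.round(v,3) for k,v in o.items()}, manip.hold_point_z)
for n in("side","top"):
    p,d=eyes.camera(n); cv2.imwrite(f"pics/{n}0.png",p[:,:,::-1]); np.save(f"pics/{n}0d.npy",d)
    c=eyes.camera_params(n); print(n,{k:np.round(v,3).tolist() for k,v in c.items()})
E
```

```text
pics
{'clock': np.float64(0.0), 'joint_pos': array([-1.24 ,  0.333, -0.065,  1.461,  0.022,  1.35 , -0.088]), 'joint_velocities': array([-0.   , -0.   ,  0.001,  0.002, -0.001, -0.002, -0.   ]), 'tau': array([-1.0000e-03, -6.2545e+01,  4.9000e-02, -3.9159e+01,  1.6000e-02,
        1.0000e-02, -0.0000e+00]), 'position': array([0.216, 0.586, 0.231]), 'ee_rot': array([ 0.176,  0.984, -0.001, -0.   ]), 'ft_force': array([ 0.418,  0.545, -0.435]), 'torque': array([-0.027,  0.054,  0.054]), 'grasp_force': np.float64(0.0), 'grip_width': np.float64(1.002)} 0.0187
side {'fx': 496.759, 'fy': 496.759, 'cx': 307.835, 'cy': 199.036, 'dist': [-0.038, 0.0, 0.0, 0.0, 0.0], 'world_from_camera': [[-0.997, -0.02, 0.069, 0.485], [-0.068, 0.585, -0.808, 0.972], [-0.025, -0.811, -0.584, 0.708], [0.0, 0.0, 0.0, 1.0]]}
top {'fx': 455.574, 'fy': 455.574, 'cx': 322.345, 'cy': 201.793, 'dist': [0.037, 0.0, 0.0, 0.0, 0.0], 'world_from_camera': [[-0.014, -0.992, 0.125, 0.395], [-1.0, 0.014, -0.003, 0.071], [0.001, -0.125, -0.992, 1.325], [0.0, 0.0, 0.0, 1.0]]}
```

View pics/top0.png

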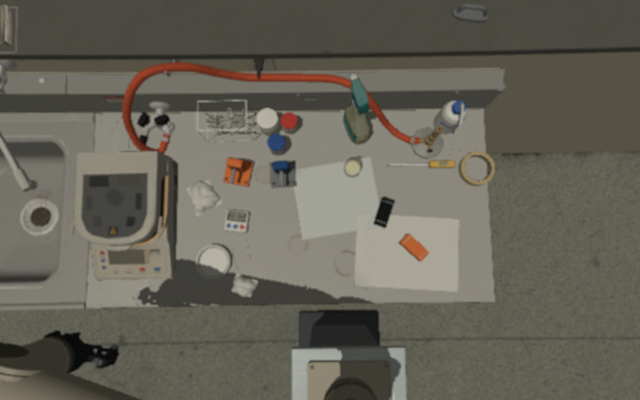

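View pics/side0.png

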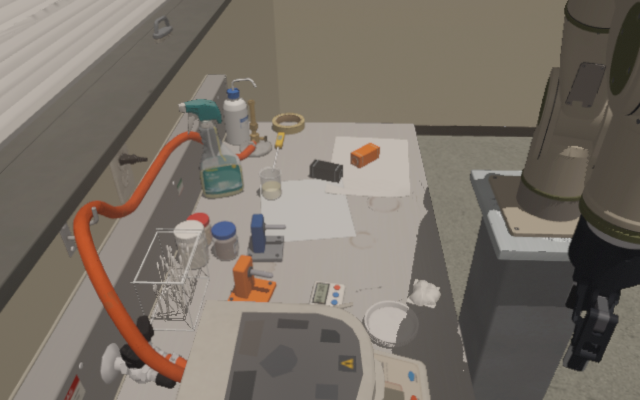

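The top view shows the black block at (384,212), the blue gauge at (282,175) with its pin pointing toward the robot, the beaker at (352,168), the timer at (237,220) and the thermometer around (435,164). The side view agrees: block at (326,171), gauge post at (258,235), pin tip near (285,227).

```bash
cat > h.py <<'E'
from workcell import manip, eyes, job
import cv2, numpy as np
from scipy.spatial.transform import Rotation as R
def ray(n,uv):
    c=eyes.camera_params(n);K=np.array([[c['fx'],0,c['cx']],[0,c['fy'],c['cy']],[0,0,1]])
    q=cv2.undistortPoints(np.array(uv,float).reshape(-1,1,2),K,np.array(c['dist'])).reshape(-1,2)
    T=np.array(c['world_from_camera']);d=np.c_[q,np.ones(len(q))]@T[:3,:3].T
    return T[:3,3],d
def plane(n,uv,z):
    o,d=ray(n,uv);return o+d*((z-o[2])/d[:,2])[:,None]
def cloud(n,depth,mask):
    v,u=np.nonzero(mask&(depth>0));o,d=ray(n,np.c_[u,v]);return o+d*depth[v,u][:,None]
def state():
    o=manip.get_obs();r=R.from_quat(o['ee_rot']).as_matrix()
    print('t',round(float(o['clock']),2),'tcp',np.round(o['position'],4),'z',np.round(r[:,2],3),'y',np.round(r[:,1],3),'F',np.round(o['ft_force'],1),'w',np.round(o['grip_width'],3),'gf',np.round(o['grasp_force'],1),'j',np.round(o['joint_pos'],2))
E
python3 - <<'E'
from h import *
for n,roi in (("top",(365,190,405,235)),("side",(300,150,350,190))):
    p=cv2.imread(f"pics/{n}0.png");d=np.load(f"pics/{n}0d.npy")
    m=np.zeros(p.shape[:2],bool);x0,y0,x1,y1=roi;m[y0:y1,x0:x1]=p[y0:y1,x0:x1].max(2)<60
    P=cloud(n,d,m);print(n,'block',m.sum(),np.round(np.median(P,0),4),np.percentile(P[:,2],[5,50,95]).round(4))
    cs,_=cv2.findContours(m.astype('uint8'),0,2);c=max(cs,key=cv2.contourArea)
    b=cv2.boxPoints(cv2.minAreaRect(c)).astype(float);print(b.round(1).tolist())
    if n=="top":print(plane(n,b,.036).round(4),plane(n,b.mean(0)[None],.036).round(4))
    hsv=cv2.cvtColor(p,cv2.COLOR_BGR2HSV)
    m=(hsv[...,0]>100)&(hsv[...,0]<130)&(hsv[...,1]>110)
    box=(262,158,300,192) if n=="top" else (240,205,292,265)
    k=np.zeros_like(m);k[box[1]:box[3],box[0]:box[2]]=1
    P=cloud(n,d,m&k);print('blue',P.shape,P.min(0).round(3),P.max(0).round(3)); t=P[abs(P[:,2]-.085)<.008];print('posttop',len(t),np.median(t,0).round(4),t.min(0).round(4),t.max(0).round(4))
    A=cloud(n,d,k);q=A[(A[:,2]>.05)&(A[:,2]<.078)];print('mid',len(q),q.min(0).round(3),q.max(0).round(3))
    if n=="top":
        i=p[150:200,255:310];cv2.imwrite('pics/crop.png',np.hstack([cv2.resize(i,None,fx=7,fy=7,interpolation=2),cv2.resize(p[187:237,357:412],None,fx=7,fy=7,interpolation=2)]))
    else:
        i=p[200:270,235:300];cv2.imwrite('pics/crops.png',cv2.resize(i,None,fx=8,fy=8,interpolation=2))
E
```

```text
top block 300 [ 0.529  -0.1077  0.0341] [0.03   0.0341 0.0383]
[[373.7, 222.9], [382.5, 196.5], [393.6, 200.2], [384.8, 226.6]]
[[ 0.4955 -0.0782  0.036 ]
 [ 0.5707 -0.1054  0.036 ]
 [ 0.5596 -0.1367  0.036 ]
 [ 0.4846 -0.1093  0.036 ]] [[ 0.5275 -0.1073  0.036 ]]
blue (137, 3) [0.646 0.161 0.015] [0.665 0.202 0.09 ]
posttop 107 [0.6565 0.1825 0.0826] [0.6459 0.1606 0.0772] [0.665  0.2022 0.0898]
mid 97 [0.6   0.161 0.05 ] [0.652 0.202 0.077]Traceback (most recent call last):
  File "<stdin>", line 5, in <module>
  File "h.py", line 12, in cloud
    v,u=np.nonzero(mask&(depth>0));o,d=ray(n,np.c_[u,v]);return o+d*depth[v,u][:,None]
                                       ~~~^^^^^^^^^^^^^^
  File "h.py", line 6, in ray
    q=cv2.undistortPoints(np.array(uv,float).reshape(-1,1,2),K,np.array(c['dist'])).reshape(-1,2)
      ~~~~~~~~~~~~~~~~~~~^^^^^^^^^^^^^^^^^^^^^^^^^^^^^^^^^^^^^^^^^^^^^^^^^^^^^^^^^^
cv2.error: OpenCV(4.12.0) /io/opencv/modules/calib3d/src/undistort.dispatch.cpp:347: error: (-215:Assertion failed) CV_IS_MAT(_src) && CV_IS_MAT(_dst) && (_src->rows == 1 || _src->cols == 1) && (_dst->rows == 1 || _dst->cols == 1) && _src->cols + _src->rows - 1 == _dst->rows + _dst->cols - 1 && (CV_MAT_TYPE(_src->type) == CV_32FC2 || CV_MAT_TYPE(_src->type) == CV_64FC2) && (CV_MAT_TYPE(_dst->type) == CV_32FC2 || CV_MAT_TYPE(_dst->type) == CV_64FC2) in function 'cvUndistortPointsInternal'
```

View pics/crop.png

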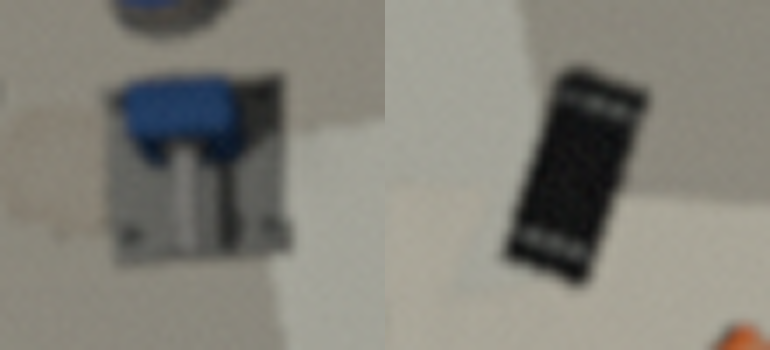

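The crop shows the post top at about (181,110) and the pin from (185,150) to the tip at (189,248), with a few degrees of yaw. The block's measured length of 80 mm matches. The tool's closing axis already lies across the block, so I'll move over it.

```bash
python3 -m crank '[[[8.5,1.56,-3.47,0,0,0,0],[8.5,1.56,-3.47,0,0,0,0],[8.5,1.56,-3.47,0,0,0,0],[8.5,1.56,-3.47,0,0,0,0],[8.5,1.56,-3.47,0,0,0,0],[8.5,1.56,-3.47,0,0,0,0],[8.5,1.56,-3.47,0,0,0,0],[8.5,1.56,-3.47,0,0,0,0],[8.5,1.56,-3.47,0,0,0,0],[8.5,1.56,-3.47,0,0,0,0],[8.5,1.56,-3.47,0,0,0,0],[8.5,1.56,-3.47,0,0,0,0],[8.5,1.56,-3.47,0,0,0,0],[8.5,1.56,-3.47,0,0,0,0],[8.5,1.56,-3.47,0,0,0,0],[8.5,1.56,-3.47,0,0,0,0],[8.5,1.56,-3.47,0,0,0,0],[8.5,1.56,-3.47,0,0,0,0],[8.5,1.56,-3.47,0,0,0,0],[8.5,1.56,-3.47,0,0,0,0]]]'
python3 - <<'E'
from h import *
state()
p,d=eyes.camera("side");p=p[:,:,::-1].copy();cv2.imwrite("pics/side1.png",p)
t=cv2.imread("pics/top0.png");td=np.load("pics/top0d.npy")
# pin in top view: bright columns row by row (z=.065 axis; top surface .0705)
c=[]
for r in range(174,185):
    g=t[r,275:289].astype(float).mean(1);w=np.clip(g-np.percentile(g,60),0,None);c.append((275+(w*np.arange(14)).sum()/w.sum(),r))
W=plane("top",c,.069);f=np.polyfit(W[:,0],W[:,1],1);print('pin line',np.degrees(np.arctan(f[0])).round(1),'y at x=.60',np.polyval(f,.6).round(4));print(np.round(c,1).tolist())
hsv=cv2.cvtColor(t,cv2.COLOR_BGR2HSV);k=np.zeros(t.shape[:2],'uint8');k[158:171,262:300]=1
m=((hsv[...,0]>100)&(hsv[...,0]<130)&(hsv[...,1]>110)&(k>0)).astype('uint8')
b=cv2.boxPoints(cv2.minAreaRect(cv2.findNonZero(m)));print(plane("top",b,.085).round(4).tolist())
P=cloud("top",td,np.pad(np.ones((16,14),bool),((172,212),(275,351))));q=P[(P[:,2]>.055)&(P[:,2]<.078)];print('pin cloud',len(q),np.sort(q[:,0])[:5].round(4),q[q[:,0]<.64].mean(0).round(4))
i=p[200:270,235:300];j=p[120:190,290:355];cv2.imwrite('pics/crops.png',np.hstack([cv2.resize(a,None,fx=6,fy=6,interpolation=2) for a in(i,j)]))
E
```

```text
clock: 2.6
position: [0.5288, -0.1087, 0.2311]
ee_rot: [0.176, 0.984, 0.0, -0.0]
ft_force: [0.2, 0.1, -0.5]
grip_width: 1.0
grasp_force: 0.0
t 2.6 tcp [ 0.5288 -0.1087  0.2311] z [-0.  0. -1.] y [0.346 0.938 0.   ] F [ 0.2  0.1 -0.5] w 1.0 gf 0.0 j [-0.47  0.15  0.65  1.72 -0.1   1.3   1.42]
pin line 3.3 y at x=.60 0.1815
[[280.0, 174.0], [280.3, 175.0], [280.5, 176.0], [280.5, 177.0], [280.5, 178.0], [280.5, 179.0], [280.5, 180.0], [280.5, 181.0], [280.9, 182.0], [280.8, 183.0], [280.8, 184.0]]
[[0.6421, 0.2019, 0.085], [0.6646, 0.2019, 0.085], [0.664, 0.1576, 0.085], [0.6415, 0.1577, 0.085]]
pin cloud 56 [0.6004 0.6025 0.6027 0.603  0.6052] [0.6207 0.18   0.0673]
```

View pics/crops.png

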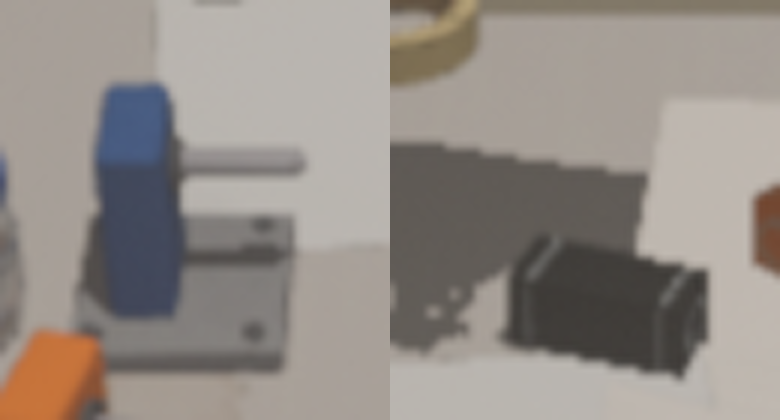

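The side crop shows the pin tip at about (303,162), which is full-image (285,227). The block's near end ring is visible, so the grasp region is clear. Next I descend and grip.

```bash
python3 -m crank '[[[8.5,-0.1,0.1,-5,0,0,0],[8.5,0,0,-5,0,0,0],[8.5,0,0,-5,0,0,0],[8.5,0,0,-4,0,0,0],[8.5,0,0,-2.5,0,0,0],[8.5,0,0,-1.3,0,0,0],[3,0,0,0,0,0,0],[3,0,0,0,0,0,0],[3,0,0,0,0,0,0],[3,0,0,0,0,0,0],[3,0,0,0,0,0,0],[3,0,0,0,0,0,0],[3,0,0,0,0,0,0],[3,0,0,0,0,0,0]]]' 70
python3 - <<'E'
from h import *
state()
for z in(.063,.065,.067):print('side tip',z,plane("side",[(285.1,226.6),(266,226.6)],z).round(4).tolist())
print('top tip',plane("top",[(281.5,185),(281.8,185)],.067).round(4).tolist())
E
```

```text
clock: 4.4
position: [0.5285, -0.1068, 0.0046]
ee_rot: [0.176, 0.984, 0.0, 0.001]
ft_force: [-0.2, 0.4, 7.5]
grip_width: 0.408
grasp_force: 70.7
t 4.4 tcp [ 0.5285 -0.1068  0.0046] z [ 0.002  0.    -1.   ] y [0.347 0.938 0.001] F [-0.2  0.4  7.5] w 0.408 gf 70.7 j [-0.37  0.44  0.57  1.93 -0.31  0.85  1.58]
side tip 0.063 [[0.6021, 0.1783, 0.063], [0.6417, 0.1798, 0.063]]
side tip 0.065 [[0.6018, 0.1808, 0.065], [0.6413, 0.1823, 0.065]]
side tip 0.067 [[0.6014, 0.1832, 0.067], [0.6408, 0.1847, 0.067]]
top tip [[0.6027, 0.1801, 0.067], [0.6027, 0.1793, 0.067]]
```

```bash
python3 -m crank '[[[3,0,0,4,0,0,0],[3,0,0,4,0,0,0],[3,0,0,4,0,0,0],[3,0.17,3.54,0,0,0,3],[3,0.17,3.54,0,0,0,3],[3,0.17,3.54,0,0,0,3],[3,0.17,3.54,0,0,0,3],[3,0.17,3.54,0,0,0,3],[3,0.17,3.54,0,0,0,3],[3,0.17,3.54,0,0,0,3],[3,0.17,3.54,0,0,0,3],[3,0,0,-2,0,0,0],[3,0,0,-2,0,0,0],[3,0,0,-2,0,0,0],[3,0,0,-1.2,0,0,0],[3,0,0,0,0,0,0],[3,0,0,0,0,0,0]]]'
python3 - <<'E'
from h import *
state()
o=[]
for n,(x0,y0,x1,y1) in(("top",(250,145,320,215)),("side",(225,190,325,270))):
    p,d=eyes.camera(n);p=p[:,:,::-1];cv2.imwrite(f"pics/{n}2.png",p);o.append(cv2.resize(p[y0:y1,x0:x1],None,fx=490/(y1-y0)*.8,fy=490/(y1-y0)*.8,interpolation=2))
i=np.hstack(o)[:, :800];print(i.shape);cv2.imwrite("pics/pre.png",i)
E
```

```text
clock: 6.52
position: [0.5417, 0.1769, 0.052]
ee_rot: [-0.033, 0.999, 0.0, 0.0]
ft_force: [0.1, 0.0, -2.3]
grip_width: 0.411
grasp_force: 70.6
t 6.53 tcp [0.5417 0.1769 0.052 ] z [ 0.001  0.    -1.   ] y [-0.065  0.998  0.   ] F [ 0.1  0.  -2.3] w 0.411 gf 70.6 j [-0.73  0.4   0.41  1.82 -0.19  0.96  1.39]
(392, 800, 3)
```

View pics/pre.png

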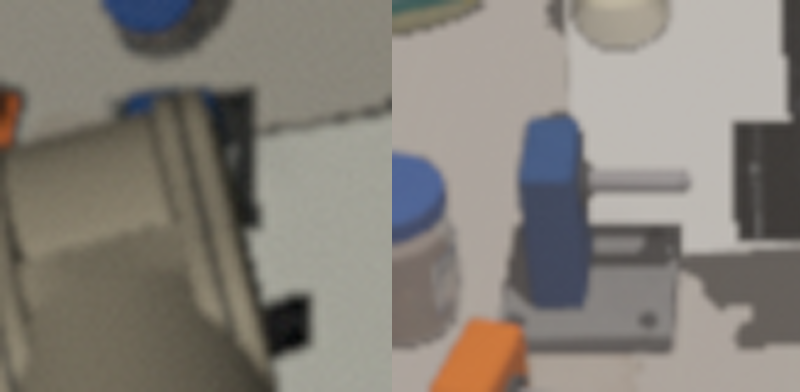

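The side view shows the block end at column 735 facing the pin tip at column 689. The block's silhouette centre is at row 181, level with the pin at row 181, so they are aligned. I'll push gently.

```bash
python3 -m crank '[[[3,0.9,0.05,0,0,0,0],[3,0.8,0.05,0,0,0,0],[3,0.3,0.02,0,0,0,0],[3,0.2,0.01,0,0,0,0],[3,0.2,0.01,0,0,0,0],[3,0.2,0.01,0,0,0,0],[3,0.2,0.02,0,0,0,0]]]'
```

```text
clock: 7.5
position: [0.5633, 0.1778, 0.0501]
ee_rot: [-0.033, 0.999, -0.001, -0.006]
ft_force: [-33.6, -4.2, 18.8]
grip_width: 0.409
grasp_force: 73.0
```

```bash
python3 -m crank '[[[3,-2,-0.12,0,0,0,0],[3,-4,-0.24,0,0,0,0],[3,0,0,0,0,0,-10],[3,0,0,0,0,0,-10],[3,0,0,0,0,0,-10],[3,0,0,0,0,0,-10],[3,0,0,0,0,0,-10],[3,0,0,0,0,0,-10],[3,0,0,0,0,0,-10],[3,0,0,0,0,0,-10],[3,0,0,0,0,0,-10],[3,0,0,0,0,0,-10],[3,0,0,0,0,0,-10],[3,0,0,0,0,0,-10],[3,0,0,0,0,0,-10],[3,0,0,0,0,0,-10],[3,0,0,0,0,0,-10],[3,0,0,0,0,0,-10],[3,0,0,0,0,0,-10],[3,0,0,0,0,0,-10]]]'
python3 -m crank '[[[3,0,0,0,0,0,0],[3,0,0,0,0,0,0]]]'
python3 - <<'E'
from h import *
state()
p,d=eyes.camera("side");p=p[:,:,::-1];cv2.imwrite("pics/side3.png",p);cv2.imwrite("pics/pre3.png",cv2.resize(p[190:270,240:360],None,fx=6,fy=6,interpolation=2))
E
```

```text
clock: 10.0
position: [0.5091, 0.1749, 0.0514]
ee_rot: [1.0, 0.03, 0.0, -0.0]
ft_force: [-1.0, -0.2, -2.2]
grip_width: 0.407
grasp_force: 70.5
clock: 10.25
position: [0.5091, 0.1747, 0.0513]
ee_rot: [0.999, 0.035, 0.0, 0.0]
ft_force: [1.2, -0.0, -2.6]
grip_width: 0.412
grasp_force: 70.5
t 10.25 tcp [0.5091 0.1747 0.0513] z [ 0. -0. -1.] y [ 0.069 -0.998  0.   ] F [ 1.2 -0.  -2.6] w 0.412 gf 70.5 j [-1.26  0.53  1.05  1.92 -0.54  1.01 -1.47]
```

View pics/pre3.png

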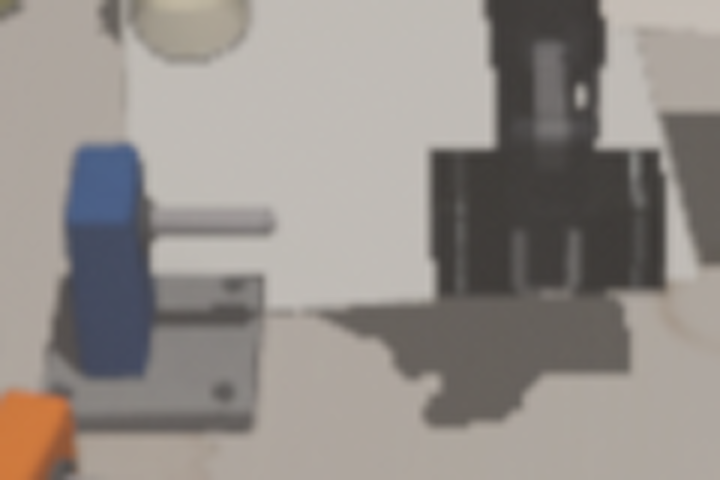

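The side view shows the block held level and centred in the fingers, its mouth end at about (432,224) in line with the pin tip at (272,221). Now the other end.

```bash
python3 -m crank '[[[3,2,0.12,0,0,0,0],[3,2,0.12,0,0,0,0],[3,1,0.06,0,0,0,0],[3,0.3,0.02,0,0,0,0],[3,0.3,0.02,0,0,0,0],[3,0.3,0.02,0,0,0,0],[3,0.2,0.02,0,0,0,0]]]'
```

```text
clock: 11.18
position: [0.5701, 0.1785, 0.0513]
ee_rot: [0.999, 0.033, -0.0, -0.0]
ft_force: [0.3, -0.1, -2.1]
grip_width: 0.411
grasp_force: 70.5
```

No contact 7 mm past the first stop, so this is the holed end. I'll push it home.

```bash
python3 -m crank '[[[3,0.5,0.03,0,0,0,0],[3,0.5,0.03,0,0,0,0],[3,0.3,0.02,0,0,0,0],[3,0.2,0.01,0,0,0,0],[3,0.2,0.01,0,0,0,0],[3,0.2,0.01,0,0,0,0]]]'
```

```text
clock: 11.92
position: [0.5879, 0.1794, 0.051]
ee_rot: [0.999, 0.033, -0.002, 0.0]
ft_force: [-10.7, -0.9, 4.4]
grip_width: 0.416
grasp_force: 71.1
```

Contact at 24.6 mm beyond the earlier stop, as expected for the bottomed hole. I'll press slightly more, hold, then withdraw.

```bash
python3 -m crank '[[[3,0.2,0.01,0,0,0,0],[3,0.1,0,0,0,0,0],[3,0,0,0,0,0,0],[3,0,0,0,0,0,0],[3,0,0,0,0,0,0]]]'
python3 -m crank '[[[3,-2,-0.12,0,0,0,0],[3,-3,-0.18,0,0,0,0],[3,-3,-0.18,0,0,0,0],[3,-1,-0.06,3,0,0,0],[3,0,0,6,0,0,0],[3,0,0,6,0,0,0],[3,0,0,6,0,0,0],[3,0,0,0,0,-10,0],[3,0,0,0,0,-10,0],[3,0,0,0,0,-10,0],[3,0,0,0,0,-10,0],[3,0,0,0,0,-10,0],[3,0,0,0,0,-10,0],[3,0,0,0,0,-10,0],[3,0,0,0,0,-10,0],[3,0,0,0,0,-10,0],[3,0,0,0,0,0,0],[3,0,0,0,0,0,0]]]'
python3 -c "from h import *;state()"
```

```text
clock: 12.55
position: [0.5882, 0.1794, 0.0505]
ee_rot: [0.999, 0.033, -0.004, -0.0]
ft_force: [-20.2, -1.3, 9.7]
grip_width: 0.413
grasp_force: 72.0
clock: 14.8
position: [0.4853, 0.1592, 0.2943]
ee_rot: [0.927, 0.007, 0.376, 0.005]
ft_force: [-0.2, 0.1, -2.9]
grip_width: 0.409
grasp_force: 70.6
t 14.8 tcp [0.4853 0.1592 0.2943] z [ 0.697 -0.005 -0.717] y [ 0.009 -1.     0.015] F [-0.2  0.1 -2.9] w 0.409 gf 70.6 j [-0.55 -0.41 -0.14  2.25  0.61  0.77 -2.58]
```

```bash
python3 -m crank '[[[3,3,0,0,0,0,0],[3,3,0,0,0,0,0],[3,3,0,0,0,0,0],[3,3,0,0,0,0,0],[3,0,0,0,0,0,0]]]'
python3 -c "from h import *;state()"
python3 -m crank '[[[3,0,0,0,0,-8,0],[3,0,0,0,0,-8,0],[3,0,0,0,0,0,0]]]'
python3 -c "from h import *;state()"
```

```text
clock: 15.42
position: [0.6061, 0.1608, 0.2935]
ee_rot: [0.927, 0.008, 0.376, 0.006]
ft_force: [-1.0, -0.8, -2.0]
grip_width: 0.407
grasp_force: 70.6
t 15.43 tcp [0.6061 0.1608 0.2935] z [ 0.696 -0.004 -0.718] y [ 0.011 -1.     0.017] F [-1.  -0.8 -2. ] w 0.407 gf 70.6 j [-0.51 -0.14 -0.02  2.05  0.64  0.64 -2.49]
clock: 15.8
position: [0.6054, 0.1561, 0.3103]
ee_rot: [0.909, 0.001, 0.417, -0.003]
ft_force: [0.0, -0.4, -2.0]
grip_width: 0.407
grasp_force: 70.7
t 15.8 tcp [0.6054 0.1561 0.3103] z [ 0.758  0.006 -0.652] y [ 0.004 -1.    -0.004] F [ 0.  -0.4 -2. ] w 0.407 gf 70.7 j [-0.12 -0.18 -0.38  2.09  0.65  0.53 -2.53]
```

```bash
python3 -m crank '[[[3,1,0,0,0,0,8],[3,1,0,0,0,0,8],[3,0,0,0,0,0,0]]]'
python3 -c "from h import *;state()"
```

```text
clock: 16.18
position: [0.6172, 0.1585, 0.3063]
ee_rot: [0.908, 0.09, 0.407, -0.045]
ft_force: [0.1, -0.2, -2.2]
grip_width: 0.41
grasp_force: 70.7
t 16.18 tcp [0.6172 0.1585 0.3063] z [ 0.731  0.154 -0.665] y [ 0.199 -0.98  -0.008] F [ 0.1 -0.2 -2.2] w 0.41 gf 70.7 j [-0.25 -0.18 -0.14  2.09  0.29  0.41 -1.98]
```

```bash
python3 -m crank '[[[3,0,0,3,0,0,0],[3,0,0,3,0.4,-2,0],[3,0,0,3,0.8,-3.9,0],[3,0,0,3,0.8,-3.9,0],[3,0,0,3,0.8,-3.9,0],[3,0,0,3,0.8,-3.9,0],[3,0,0,3,0.8,-3.9,0],[3,0,0,3,0.8,-3.9,0],[3,0,0,3,0.8,-3.9,0],[3,0,0,3,0.8,-3.9,0],[3,0,0,0,0.8,-3.9,0],[3,0,0,0,0.8,-3.9,0],[3,0,0,0,0,0,0]]]'
python3 -c "from h import *;state()"
```

```text
clock: 17.8
position: [0.6076, 0.1553, 0.6274]
ee_rot: [0.724, 0.071, 0.683, -0.069]
ft_force: [-0.1, -0.4, -2.4]
grip_width: 0.41
grasp_force: 71.0
t 17.8 tcp [0.6076 0.1553 0.6274] z [ 0.979  0.197 -0.059] y [ 0.197 -0.98  -0.004] F [-0.1 -0.4 -2.4] w 0.41 gf 71.0 j [ 0.04 -0.48 -0.34  2.05  0.87  0.07 -2.6 ]
```

```bash
python3 -m crank '[[[3,2,0.4,0,0,0,2],[3,2,0.4,0,0,0,2],[3,2,0.4,0,0,0,0],[3,2,0.4,0,0,0,0],[3,0,0,0,0,0,0],[3,0,0,0,0,0,0],[3,0,0,0,0,0,0],[3,0,0,0,0,0,0]]]'
python3 - <<'E'
from h import *
state();p,d=eyes.camera("side");q,_=eyes.camera("top")
cv2.imwrite("pics/fin.png",np.vstack([np.hstack([p[:300,:400],q[:300,200:600]])])[:,:,::-1]);state()
E
```

```text
clock: 18.8
position: [0.6845, 0.1687, 0.6365]
ee_rot: [0.729, 0.097, 0.671, -0.093]
ft_force: [0.9, 0.0, -2.1]
grip_width: 0.412
grasp_force: 70.9
t 18.8 tcp [0.6845 0.1687 0.6365] z [ 0.961  0.265 -0.083] y [ 0.266 -0.964 -0.006] F [ 0.9  0.  -2.1] w 0.412 gf 70.9 j [-0.28 -0.29 -0.05  1.91  1.01  0.07 -2.6 ]
t 18.9 tcp [0.6846 0.1687 0.6364] z [ 0.961  0.265 -0.083] y [ 0.266 -0.964 -0.005] F [-0.3 -0.1 -2.4] w 0.412 gf 70.9 j [-0.28 -0.29 -0.04  1.91  1.01  0.07 -2.6 ]
```

View pics/fin.png

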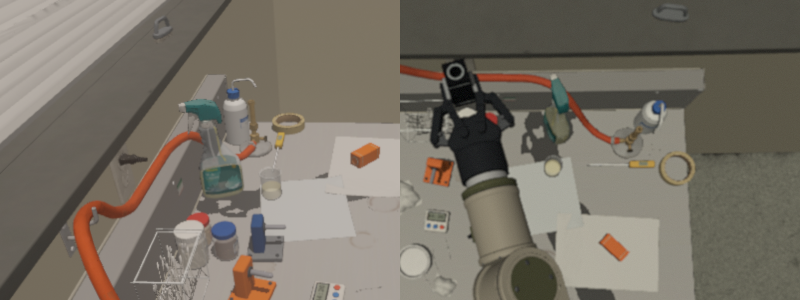

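The top view shows the block upright in the gripper, with the hole mouth facing up at (457,71) and nothing else disturbed. I'll check the joint margins before handing in.

```bash
python3 -m crank '[[[3,0,0,-0.5,0,1,-1],[3,0,0,0,0,0,0],[3,0,0,0,0,0,0],[3,0,0,0,0,0,0]]]'; python3 -c "
from h import *
state();o=manip.get_obs();print(o['joint_pos'].round(4),o['joint_velocities'].round(4))"
```

```text
clock: 19.4
position: [0.6849, 0.1688, 0.6312]
ee_rot: [0.736, 0.09, 0.665, -0.088]
ft_force: [-0.5, -0.4, -2.6]
grip_width: 0.41
grasp_force: 71.0
t 19.4 tcp [0.6849 0.1688 0.6312] z [ 0.963  0.249 -0.1  ] y [ 0.249 -0.968 -0.009] F [-0.5 -0.4 -2.6] w 0.41 gf 71.0 j [-0.28 -0.29 -0.06  1.9   1.    0.1  -2.6 ]
[-0.2815 -0.2857 -0.0588  1.9045  1.0002  0.0989 -2.6033] [-0.0012 -0.001  -0.0003  0.0002  0.0001  0.0003  0.0035]
```

```bash
python3 -c "
from workcell import job
print(job.hand_in())"
```

```text
the job is handed in; nothing more can be done
None
```

I handed the job in with no verdict returned: the holed end went fully onto the pin, and the gripper now holds the block about 63 cm up, hole upward, tilted about 6° by the tool pose, though joint 7 reads -2.603, right at its -2.6 limit.

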